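# Fit the locating pin in the hidden notch of a setting rail

### The job

Take the tall-gripped locating pin out of the wooden stand and set its foot on the floor of the steel rail's slot, at the entry end (the end without the raised stop block). Then, keeping it gently pressed on that floor and never lifting it again, drag it along the slot towards the stop block until it drops into the hidden notch; stop there, see that it is fully home with its collar down flat on the rail, and let go. Leave the other loose things where they are and never force the pin.

Things in the scene. Friction and masses are not known exactly. Their poses are not given: they have to be found in the camera images.
- rail: Fixed steel setting rail, 270 long (its x), 60 wide (y), 50 high; origin at the centre of its underside, z up. In its top a straight slot along x, open upwards: 15 wide, centred on y = 0, from x = -90 to +90, upright walls, closed ends, flat level floor 30 below the rail's top (20 above the table). Entry end at -x, stop block at +x. It does not give way.
- slot_entry (a point): Point on the slot's middle line, level with the rail's top, 68 from the rail's centre at the entry end (rail x = -68). The slot floor below it, from rail x = -90 to -40, is always whole.
- slot_mid (a point): Middle of the slot, level with the rail's top. The hidden cross notch in the slot floor has its centre somewhere between rail x = -24 and +49; where is not reported and differs each time. It is 18 long along x, as wide as the slot, 12 deep, with square upright edges.
- stop_block (a point): Top centre of the stop block on the far end of the rail: 30 along the slot, 50 across, 18 high on the rail's top, at rail x = +118.
- pin: Loose round steel pin, 160 to 260 g, 92 tall, upright in one of the stand's holes. Origin at its foot's centre, z up. Shank 12 diameter (z 0 to 41, foot edge nearly square), collar 30 diameter (41 to 47), straight grip 22 diameter (47 to 92). In the stand its foot is 9 above the table; on the slot floor 20, the collar 11 proud of the rail; home in the notch 9, the collar on the rail.
- pin_foot (a point): Centre of the end face of the pin's foot (same point as the pin's origin).
- pin_grip (a point): Point on the pin's axis half way up its grip, 72 above the foot.
- stand: Fixed wooden block, 70 (its x) x 150 (its y) x 50 high, origin at the centre of its underside; two upright holes 14 diameter, 43 deep at y = -38 and y = +38. The pin's and the plug's collars lie on its top.
- plug: Loose short plug with a low mushroom knob (32 diameter, its top 47 above its foot, 27 above the stand), in the other hole of the stand; to be left alone. Origin at its foot, 20 below the stand's top.
- holder_a: Loose tool holder standing on its flange, 62 diameter, 101 tall; leave alone. Origin under its centre.
- holder_b: Loose tool holder standing on its flange, 62 diameter, 86 tall; leave alone. Origin under its centre.
- nut: Loose ring-shaped collet nut, 42 diameter, 18 high; leave alone. Origin under its centre.
- cup: Loose white plastic cup, 72 diameter, 75 tall; leave alone. Origin under its centre.
- screwdriver: Loose screwdriver lying flat, black handle; leave alone. Origin at its middle.
- parallel: Loose steel parallel block, 90 x 20 x 30 high; leave alone. Origin under its centre.
Mind the look-alikes: they are no part of the job. Leave any green or yellow look-alike of the pin alone.

How it is judged:
On the way, in this order (a step that is already met when the one before it is completed fails the run):
1. the pin is drawn clear out of the stand, its foot more than 55 mm above the table (height (world z) of pin_foot above 0.055 m), for 0.1 s.
2. the pin's foot stands on the slot floor at the entry end (rail x between -90 and -40 mm) (x of pin_foot in the frame of rail between -0.09 and -0.04 m and y of pin_foot in the frame of rail between -0.008 and 0.008 m and z of pin_foot in the frame of rail below 0.0225 m and contact force between pin and rail above 0.5 N), for 0.1 s.
At the end, for the whole second after the job is handed in: The pin stands released and at rest in the notch: foot 6 to 11.5 mm above the table (collar on the rail's top), within 5 mm of the slot's middle line, upright within 0.08 rad (z of pin_foot in the frame of rail between 0.006 and 0.0115 m and x of pin_foot in the frame of rail between -0.035 and 0.075 m and y of pin_foot in the frame of rail between -0.005 and 0.005 m and angle between pin's own z axis and vertical below 0.08 rad and linear speed of pin below 0.01 m/s); the robot touches nothing.
It fails at once if the pin is pressed against the rail with more than 30 N (contact force between pin and rail above 30 N).
It fails at once if past the entry end (rail x above -35 mm) the pin's foot is inside the slot but lifted more than 6 mm off its floor (x of pin_foot in the frame of rail between -0.035 and 0.09 m and y of pin_foot in the frame of rail between -0.008 and 0.008 m and z of pin_foot in the frame of rail between 0.026 and 0.05 m).
It fails at once if the plug or another loose bystander is moved by more than 20 mm (distance of any of plug, holder_a, holder_b, nut, cup, screwdriver, parallel from where it was at the start of the episode above 0.02 m).
It also fails if it takes over 58 s, if anything falls off the work surface, if the arm or the gripper's body presses on something with over 40 N, if the wrist force passes 120 N, or if a joint passes its speed limit or range.

### The arm

A 6-joint arm with a two-finger parallel gripper is mounted at the origin on the work surface. World frame = base frame: x ahead of the robot, y to its left, z up, the work surface at z = 0. Lengths are in m, angles in rad, forces in N, time in s.
With the tool pointing down it reaches from about 0.3 to 0.775 m from the base axis. Payload 14.6 kg.
Tool frame: the origin (TCP) lies between the finger pads; the fingertips stand 14 mm ahead of it and the grasp point (between the pads) lies 5 mm behind it; z points along the fingers, y is the line along which they close (so a half turn about z gives the same grasp; the last joint's range is limited). The gripper opens to 94 mm and grips with 3 to 60 N. Pads are 16 mm wide; open, the fingers measure 119 mm over their backs; the gripper's body (75 mm by 177 mm) begins 78 mm behind the grasp point.
Start: joints at [1.261, 0.3, 1.521, -0, 1.321, -0.067], TCP at [0.132, 0.534, 0.219] pointing down, gripper open.
Joint ranges: [-3.03, 3.03], [-0.79, 2.21], [0.23, 2.52], [-1.04, 4.18], [0, 3.07], [-2.55, 2.55]. Speed limits (rad/s): [2.22, 2.22, 2.57, 3.14, 3.14, 3.14].

### API

Orientations are given as [roll, pitch, yaw] about the fixed x, y, z axes, in that order (R = Rz(yaw) Ry(pitch) Rx(roll)).
In Python, from station import ctrl gives the robot as it stands. The module is installed in compiled form; this text tells all that it offers.
- The arm moves only by the tool move_arm, never from a script. Its argument "targets" is a list of rows, each a list of 7 numbers: the opening, from -1 (shut) to 1 (fully open), then the shift along the tool's x, y, z in units of 50 mm (1.0 is 50 mm), then the turn, a rotation vector about the tool's x, y, z in rad. A call has 1 to 12 rows; each row is the pose to reach, as a shift and turn from the pose commanded when the call began, along the tool's axes at that moment; what a row does not reach only later rows make up. A row lasts 1/10 s, in which the tool goes at most 50 mm and 8.59 degrees, less where a joint would pass 70% of its speed; a pose out of reach is approached as far as the arm can. A call with a gripper value outside its range is refused whole. The fingers move at their own pace and stop on an object; "grip_force" is the grip in N (left out, the last holds). Time passes only in rows, so rows that repeat a pose let the fingers close. It gives the time, the measured TCP pose, the force, the opening and the grip force at its end, in the units of the state.
- ctrl.get_obs(): the state, without advancing time (a new reading comes with each control period).
- ctrl.camera(name): name is "scene" or "top" or "wrist"; returns (picture, depth): 384x512x3 uint8, red, green, blue; 384x512 float32, m along the optical axis (not along the pixel's ray), 0 where there is no reading.
- ctrl.camera_params(name): a dict with "intrinsics" (3x3 intrinsics, pixels), "k1" (the pictures are not rectified: a ray, as slopes to the right and down, at radius r is drawn at 1 + k1 r^2 times it, then the intrinsics apply), "rvec" (rotation vector, rad) and "tvec" (3), from world to camera coordinates, as OpenCV has them; the wrist camera has in their place "T_tool_cam" (4x4, takes a point from camera to tool coordinates, whose origin is the TCP and whose axes are the flange's). Camera axes: x right, y down, z forward; pixel columns grow to the right and rows downward; lengths in m; the calibration is good to about 2 mm. A picture is of the moment at which its call begins: read the wrist's pose just before it. camera_params takes no time and is no camera call.
- ctrl.hand_in(): hands the job in; it is judged then, once.
Trained networks look in the newest picture that a camera, given by its name, has taken for a name from the list of things; names that differ only in an ending like _2 or _b are one class to them, and where a whole thing is asked for, a point or a joint stands for the part that bears it (a point fixed in the world has none). Each returns a list of dicts, best first, with "score" (0 to 1); they miss things now and then, are a little off and sometimes report something else, mostly with a low value. They report only what shows in the picture. A call takes as long as a camera call. They do not tell look-alikes from the thing itself.
- ctrl.cut_out(camera, target): "region" (384x512 bool, what is visible of it) and "point" ([column, row] in pixels, amid what is visible of it).
- ctrl.tip_of(camera, target): "point" ([column, row] in pixels: a listed point, or the origin of a listed thing).
The state is a dict: "time_s": time; "qpos": joint angles; "joint_vel": joint speeds; "tau": joint torques, N m; "ee_pos": TCP position; "eef_rot": TCP orientation; "force": force on the tool from outside, world axes, zero at the start; "moment": the same for the moment, N m; "grip_width": finger opening in m; "grip_force": force on a finger pad.
Only numpy, scipy, OpenCV 4.12 (cv2) and the standard library are available. Lean on these libraries where they do the work, as an engineer would, in place of code of your own. Each camera call takes 0.05 s, during which the arm holds its last target. There are 200 camera calls.

## Working session

There is one attempt and no reset: what is moved stays moved. The work goes in short steps, Python scripts to look and compute and a tool call to move; the robot and the scene stay as the last step left them, time stands still between calls to the robot, and variables do not carry over. Pictures are saved under pics/ and viewed, at most 10 in all, crops included, and the job is handed in when it is done.

Besides the shell and the picture viewer there is one more tool, called after "Request:" as name(argument=value, ...) on one line, values as JSON. move_arm: Moves the arm, as the interface text tells. Its arguments: {"type":"object","properties":{"targets":{"type":"array"},"grip_force":{"type":"number"}},"required":["targets"]}

```bash
mkdir -p pics; cat > h.py <<'E'
import numpy as np, cv2
from scipy.spatial.transform import Rotation as R
from station import ctrl
def cam(name):
    o=ctrl.get_obs(); pic,d=ctrl.camera(name); p=ctrl.camera_params(name)
    K=np.array(p["intrinsics"]); k1=p["k1"]
    if "rvec" in p:
        T=np.eye(4); T[:3,:3]=R.from_rotvec(np.ravel(p["rvec"])).as_matrix(); T[:3,3]=np.ravel(p["tvec"]); T=np.linalg.inv(T)
    else:
        W=np.eye(4); W[:3,:3]=R.from_euler('xyz',o["eef_rot"]).as_matrix(); W[:3,3]=o["ee_pos"]; T=W@np.array(p["T_tool_cam"])
    return pic,d,K,k1,T
def rays(px,K,k1,T):
    px=np.atleast_2d(np.array(px,float))
    n=cv2.undistortPoints(px[:,None],K,np.array([k1,0,0,0.]))[:,0]
    return np.c_[n,np.ones(len(n))]
def atz(px,z,K,k1,T):
    r=rays(px,K,k1,T)@T[:3,:3].T; return T[:3,3]+r*((z-T[2,3])/r[:,2:])
def atd(px,d,K,k1,T):
    r=rays(px,K,k1,T); px=np.atleast_2d(np.array(px)).round().astype(int)
    return (r*d[px[:,1],px[:,0]][:,None])@T[:3,:3].T+T[:3,3]
def save(n,pic): cv2.imwrite(f"pics/{n}.png",cv2.cvtColor(pic,cv2.COLOR_RGB2BGR))
E
python3 - <<'E'
from h import *
o=ctrl.get_obs(); print({k:np.round(v,3).tolist() for k,v in o.items()})
ims=[]
for c in("scene","top"):
    a=cam(c); ims.append(a[0]); K=a[2:]
    print(c,np.round(a[4],3).tolist())
    for t in("pin","pin_grip","slot_entry","stop_block","plug","stand","rail"):
        for r in ctrl.tip_of(c,t)[:3]:
            p=np.array(r["point"]); 
            z={"pin":.009,"pin_grip":.081,"slot_entry":.05,"stop_block":.068,"plug":.03}.get(t,0)
            print(c,t,round(r["score"],2),p.round(1),atz(p,z,*K).round(3)[0])
    save(c,cv2.resize(a[0],(800,600)))
E
```

```text
{'time_s': 0.0, 'qpos': [1.261, 0.3, 1.522, -0.0, 1.321, -0.067], 'joint_vel': [0.0, 0.002, -0.001, -0.001, -0.0, -0.0], 'tau': [0.0, -53.18, -35.275, 0.071, 0.024, -0.0], 'ee_pos': [0.132, 0.534, 0.219], 'eef_rot': [-3.14, -0.0, 2.899], 'force': [0.285, -0.083, 0.031], 'moment': [-0.011, -0.007, -0.021], 'grip_force': 0.0, 'grip_width': 0.094}
scene [[0.611, 0.461, -0.644, 1.133], [0.791, -0.378, 0.481, -0.469], [-0.022, -0.803, -0.595, 0.613], [0.0, 0.0, 0.0, 1.0]]
scene pin 0.77 [139.2 275.4] [ 0.564 -0.352  0.009]
scene pin 0.62 [147.4 233.3] [ 0.452 -0.282  0.009]
scene pin_grip 0.89 [133.2 254.4] [ 0.573 -0.353  0.081]
scene pin_grip 0.8 [111.4 199.6] [ 0.366 -0.321  0.081]
scene pin_grip 0.66 [143.  210.2] [ 0.453 -0.278  0.081]
scene slot_entry 0.6 [324.4 191.8] [0.642 0.131 0.05 ]
scene stop_block 0.81 [270.4 162.5] [0.466 0.097 0.068]
scene plug 0.6 [114.4 245. ] [ 0.464 -0.364  0.03 ]
scene stand 0.57 [136.9 244.1] [ 0.461 -0.315  0.   ]
scene rail 0.65 [305.8 194.6] [ 0.575  0.135 -0.   ]
top [[0.019, -0.984, 0.177, 0.376], [-1.0, -0.018, 0.008, -0.044], [-0.005, -0.177, -0.984, 1.157], [0.0, 0.0, 0.0, 1.0]]
top pin 0.55 [336.5 237.7] [ 0.459 -0.287  0.009]
top pin 0.55 [357.7 209. ] [ 0.546 -0.352  0.009]
top pin 0.45 [353.2 265.6] [ 0.378 -0.334  0.009]
top pin_grip 0.62 [338.1 238.7] [ 0.451 -0.276  0.081]
top pin_grip 0.57 [362.8 200.8] [ 0.559 -0.348  0.081]
top slot_entry 0.63 [193.7 167.9] [0.654 0.14  0.05 ]
top stop_block 0.69 [200.9 233.4] [0.459 0.108 0.068]
top plug 0.65 [364.8 233.8] [ 0.47  -0.365  0.03 ]
top stand 0.63 [348.1 240. ] [ 0.453 -0.323  0.   ]
top rail 0.7 [195.4 195.8] [0.579 0.139 0.   ]
top rail 0.39 [201.3 231.8] [0.469 0.116 0.   ]
```

View pics/top.png

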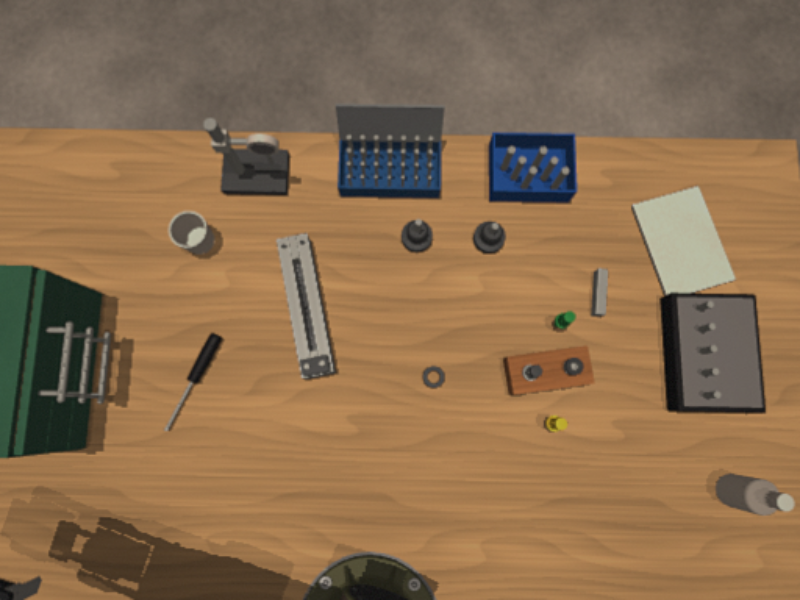

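View pics/scene.png

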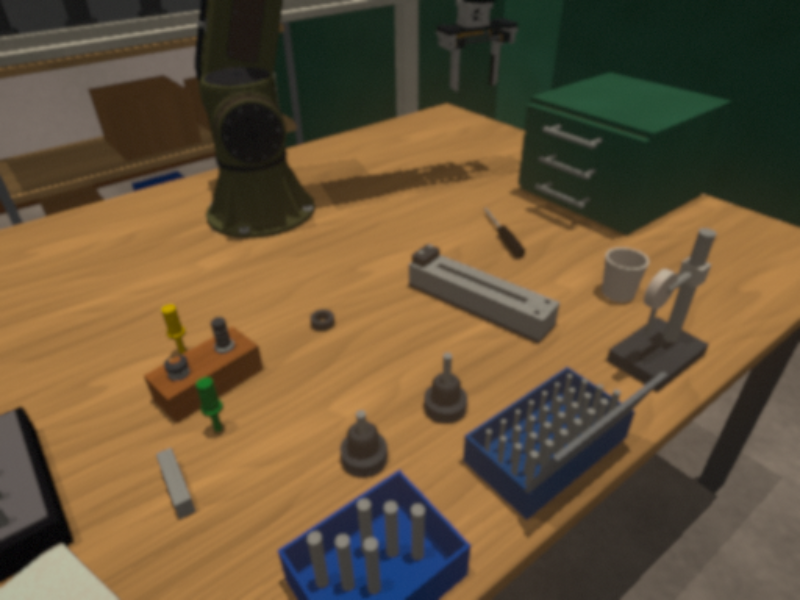

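Candidates for the pin, in the 800x600 top and scene pictures:
- **Grey pin in the stand:** top (533,372), scene (222,335).
- **Green look-alike on the table:** top (565,321), scene (208,400).
- **Yellow look-alike on the table:** top (556,424), scene (173,325).
- **Plug in the other stand hole:** top (573,367), scene (177,368). It is low and mushroom-shaped.

I choose the tall grey one in the stand and will check it in one close crop. The rail's stop block is at top (314,365), and its entry end is the far one, near (303,262).

```bash
cat >> h.py <<'E'
def totool(p,yaw_deg=None):
    o=ctrl.get_obs(); M=R.from_euler('xyz',o["eef_rot"]).as_matrix()
    print("ee",np.round(o["ee_pos"],4),np.round(np.degrees(o["eef_rot"]),2),"shift",np.round(M.T@(np.array(p)-o["ee_pos"])/.05,3))
    if yaw_deg is not None: print("turn",np.round((R.from_matrix(M).inv()*R.from_euler('xyz',[180,0,yaw_deg],degrees=True)).as_rotvec(),3))
E
python3 - <<'E'
from h import *
im=cv2.imread("pics/scene.png")
a=cam("scene"); save("crop",cv2.resize(a[0][180:300,80:200],(600,600),interpolation=cv2.INTER_CUBIC))
totool([.42,.1,.219],100)
totool([.45,-.22,.24],100)
E
```

```text
ee [0.1322 0.5339 0.2194] [-180.     -0.    166.09] shift [-7.673 -7.039  0.009]
turn [-0.    -0.     1.153]
ee [0.1322 0.5339 0.2194] [-180.     -0.    166.09] shift [ -9.794 -13.107  -0.411]
turn [-0.    -0.     1.153]
```

View pics/crop.png

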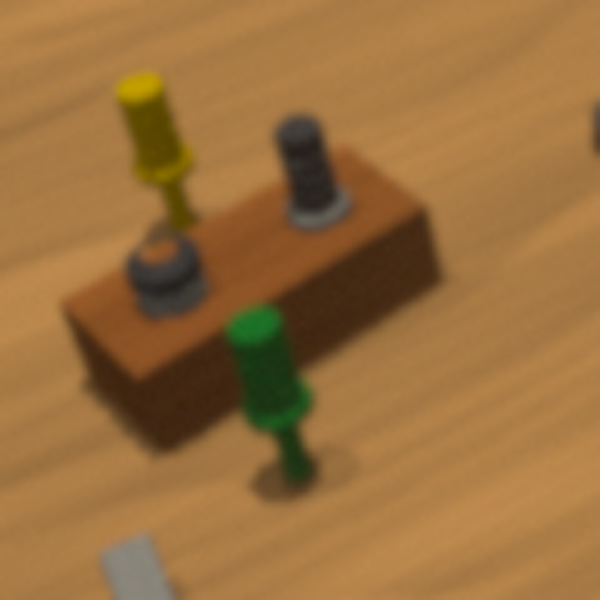

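The crop shows the grey pin at (310,170): tall straight grip, collar on the stand. The mushroom plug is at (165,275), with yellow and green standing on the table. The choice holds. I'll go over the rail first for a closer look on the way.

Request:
move_arm(targets=[[1,-1,-0.7,-0.2,0,0,0.12],[1,-1.9,-1.3,-0.5,0,0,0.25],[1,-2.8,-1.9,-0.8,0,0,0.38],[1,-3.7,-2.5,-1.1,0,0,0.5],[1,-4.6,-3.1,-1.3,0,0,0.63],[1,-5.5,-3.7,-1.6,0,0,0.76],[1,-6.4,-4.3,-1.6,0,0,0.88],[1,-7.2,-4.9,-1.6,0,0,1.0],[1,-8.0,-5.5,-1.6,0,0,1.1],[1,-8.7,-6.0,-1.6,0,0,1.153],[1,-9.13,-6.27,-1.6,0,0,1.153],[1,-9.13,-6.27,-1.6,0,0,1.153]])

```text
time_s: 2.05
ee_pos: [0.5019, 0.1165, 0.299]
eef_rot: [-3.141, 0.0, 1.742]
force: [-0.1, 0.4, 0.0]
grip_width: 0.0939
grip_force: 0.0
```

```bash
python3 - <<'E'
from h import *
a=cam("wrist"); K=a[2:]; print(ctrl.get_obs()["time_s"],np.round(K[2],3).tolist())
for t,z in(("slot_entry",.05),("stop_block",.068),("slot_mid",.05),("rail",0)):
    for r in ctrl.tip_of("wrist",t)[:2]: print(t,round(r["score"],2),np.round(r["point"],1),atz(r["point"],z,*K).round(4)[0])
totool([.45,-.23,.26],100)
save("w1",a[0]); np.savez("w1.npz",*a)
E
```

```text
2.1 [[0.985, 0.165, 0.043, 0.488], [0.17, -0.952, -0.256, 0.192], [-0.001, 0.26, -0.966, 0.464], [0.0, 0.0, 0.0, 1.0]]
slot_entry 0.78 [356.8 157. ] [0.6415 0.154  0.05  ]
stop_block 0.86 [222.2 169.7] [0.4615 0.108  0.068 ]
slot_mid 0.74 [302.8 161.9] [0.5686 0.1341 0.05  ]
rail 0.78 [299.9 154.1] [0.5714 0.1383 0.    ]
ee [0.4993 0.1209 0.2996] [ 1.800e+02 -1.000e-02  1.001e+02] shift [-6.737 -2.2    0.79 ]
turn [ 0.    -0.     0.002]
```

View pics/w1.png

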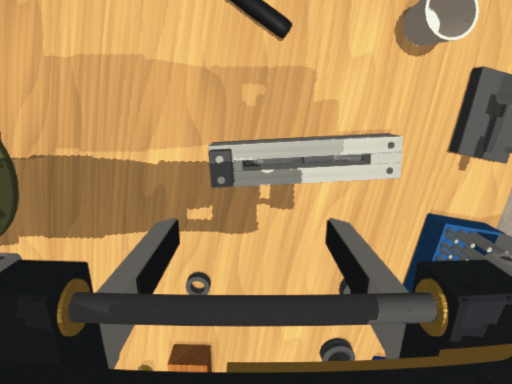

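The wrist picture shows the rail from (208,150) to (402,180), the slot from (243,163) to (371,157), and the dark stop block at (222,168). I'll measure the rail from points at the height of its top, then go on to the pin.

```bash
cat >> h.py <<'E'
def topfit(a,z0,z1,ctr,rad):
    v,u=np.where(a[1]>0); P=atd(np.c_[u,v],a[1],*a[2:])
    m=(P[:,2]>z0)&(P[:,2]<z1)&(np.linalg.norm(P[:,:2]-ctr,axis=1)<rad); return P[m]
E
python3 - <<'E'
from h import *
f=np.load("w1.npz"); a=[f[k] for k in f.files]; a[3]=float(a[3])
P=topfit(a,.043,.058,[.5686,.1341],.17)
r=cv2.minAreaRect((P[:,:2]*1000).astype(np.float32)); print(len(P),r,np.median(P[:,2]))
print(atz([[243,163],[371,157.5]],.05,*a[2:]).round(4))
P=topfit(a,.06,.08,[.4615,.108],.05); print("stop",len(P),cv2.minAreaRect((P[:,:2]*1000).astype(np.float32)))
E
```

```text
6086 ((574.1853637695312, 135.17041015625), (269.8661193847656, 60.745059967041016), 13.165694236755371) 0.04927849481407476
[[0.4873 0.1184 0.05  ]
 [0.6616 0.1569 0.05  ]]
stop 840 ((459.091796875, 108.5423583984375), (30.229087829589844, 50.26308822631836), 12.960341453552246)
```

Request:
move_arm(targets=[[1,-0.9,-0.3,0,0,0,0],[1,-1.8,-0.6,0,0,0,0],[1,-2.7,-0.9,0,0,0,0],[1,-3.6,-1.2,0.2,0,0,0],[1,-4.5,-1.5,0.4,0,0,0],[1,-5.3,-1.8,0.6,0,0,0],[1,-6.1,-2.0,0.8,0,0,0],[1,-6.7,-2.2,0.8,0,0,0],[1,-6.7,-2.2,0.8,0,0,0],[1,-6.7,-2.2,0.8,0,0,0],[1,-6.7,-2.2,0.8,0,0,0]])

```text
time_s: 3.4
ee_pos: [0.4504, -0.2277, 0.2598]
eef_rot: [3.141, 0.0, 1.748]
force: [-0.3, 0.0, -0.4]
grip_width: 0.0944
grip_force: 0.0
```

```bash
python3 - <<'E'
from h import *
a=cam("wrist"); K=a[2:]; print(ctrl.get_obs()["time_s"],ctrl.get_obs()["ee_pos"])
for t,z in(("pin_grip",.081),("pin",.009),("plug",.03),("stand",0)):
    for r in ctrl.tip_of("wrist",t)[:3]: print(t,round(r["score"],2),np.round(r["point"],1),atz(r["point"],z,*K).round(4)[0])
for r in ctrl.cut_out("wrist","pin")[:3]:
    v,u=np.where(r["region"]); P=atd(np.c_[u,v],a[1],*K); q=P[P[:,2]>.096]; c,rr=cv2.minEnclosingCircle((q[:,:2]*1000).astype(np.float32)) if len(q)>5 else (0,0)
    print("cut",r["score"],r["point"],len(q),P[:,2].max(),c,rr,a[0][r["region"]].mean(0))
save("w2",a[0]); np.savez("w2.npz",*a)
E
```

```text
3.45 [ 0.4503944  -0.22776656  0.25980267]
pin_grip 0.93 [312.6 275.2] [ 0.5483 -0.341   0.081 ]
pin_grip 0.92 [248.1 222.3] [ 0.4542 -0.2838  0.081 ]
pin_grip 0.49 [173.6 239.3] [ 0.3672 -0.3225  0.081 ]
pin 0.82 [249.1 203.8] [ 0.4545 -0.2831  0.009 ]
pin 0.74 [304.2 254. ] [ 0.5506 -0.3471  0.009 ]
pin 0.46 [185.3 220.7] [ 0.3668 -0.3253  0.009 ]
plug 0.58 [246.8 259.2] [ 0.4648 -0.3598  0.03  ]
stand 0.78 [246.7 228.4] [ 0.4581 -0.3248  0.    ]
cut 0.72 [309.1, 274.3] 2 0.4244015037181592 0 0 [ 44.89971347 117.19197708  48.44269341]
cut 0.64 [182.5, 227.7] 9 0.4244015037181592 (419.1243896484375, -192.48577880859375) 43.2478141784668 [157.09756098 130.7804878    7.30731707]
cut 0.61 [249.5, 218.6] 251 0.4244015037181592 (447.13555908203125, -222.94361877441406) 71.18006896972656 [70.84602369 68.44670051 63.80541455]
```

View pics/w2.png

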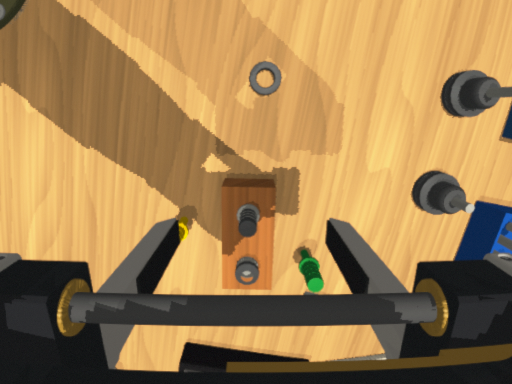

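The picture shows the grey pin at (248,220) between the open fingers' lines, the plug at (247,271), yellow at (183,230) and green at (312,275). The rail centre is (0.574, 0.135) with its axis at 13.1°, and the stop block is consistent with that.

```bash
python3 - <<'E'
from h import *
f=np.load("w2.npz"); a=[f[k] for k in f.files]; a[3]=float(a[3])
for z0,z1 in((.097,.106),(.07,.095),(.052,.06)):
    P=topfit(a,z0,z1,[.454,-.283],.022); c,r=cv2.minEnclosingCircle((P[:,:2]*1000).astype(np.float32)); print(len(P),np.median(P[:,2]),P[:,:2].mean(0),c,r)
P=topfit(a,.045,.054,[.459,-.323],.1); print(cv2.minAreaRect((P[:,:2]*1000).astype(np.float32)))
totool([.454,-.283,.15],100)
E
```

```text
261 0.10029688745559745 [ 0.45371942 -0.28381991] (453.72802734375, -284.4826965332031) 10.910612106323242
120 0.0831201007573536 [ 0.45275403 -0.27601723] (453.8903503417969, -283.6253356933594) 10.991691589355469
145 0.05536216169348096 [ 0.45300001 -0.27785133] (453.8071594238281, -283.96429443359375) 14.615090370178223
((455.44354248046875, -325.63385009765625), (145.60626220703125, 163.760986328125), 39.320594787597656)
ee [ 0.4501 -0.2287  0.2596] [1.7999e+02 1.0000e-02 1.0007e+02] shift [-1.082 -0.114  2.191]
turn [0.    0.    0.001]
```

Request:
move_arm(targets=[[0.3,-0.6,-0.1,0.3,0,0,0],[0.3,-1.1,-0.12,0.8,0,0,0],[0.3,-1.1,-0.12,1.4,0,0,0],[0.3,-1.1,-0.12,2.1,0,0,0],[0.3,-1.1,-0.12,2.7,0,0,0],[0.3,-1.1,-0.12,3.2,0,0,0],[0.3,-1.1,-0.12,3.5,0,0,0],[0.3,-1.1,-0.12,3.63,0,0,0],[0.3,-1.1,-0.12,3.63,0,0,0],[0.3,-1.1,-0.12,3.63,0,0,0]])

```text
time_s: 4.7
ee_pos: [0.454, -0.2846, 0.0788]
eef_rot: [3.141, 0.001, 1.746]
force: [-0.1, 0.7, 0.3]
grip_width: 0.0609
grip_force: 0.0
```

Request:
move_arm(targets=[[-0.3,0,0,0,0,0,0],[-0.8,0,0,0,0,0,0],[-1,0,0,0,0,0,0],[-1,0,0,0,0,0,0],[-1,0,0,0,0,0,0],[-1,0,0,0,0,0,0],[-1,0,0,0,0,0,0],[-1,0,0,0,0,0,0]], grip_force=25)

```text
time_s: 5.5
ee_pos: [0.4537, -0.2845, 0.078]
eef_rot: [3.141, 0.0, 1.746]
force: [0.6, 0.5, 2.4]
grip_width: 0.0216
grip_force: 25.0
```

Request:
move_arm(targets=[[-1,0,0,-0.3,0,0,0],[-1,0,0,-0.7,0,0,0],[-1,0,0,-1.2,0,0,0],[-1,0,0,-1.7,0,0,0],[-1,0,0,-2.2,0,0,0],[-1,0,0,-2.4,0,0,0],[-1,0.3,0.2,-2.4,0,0,0],[-1,0.9,0.6,-2.4,0,0,-0.02],[-1,1.6,1.0,-2.4,0,0,-0.04],[-1,2.3,1.5,-2.4,0,0,-0.053],[-1,3.0,2.0,-2.4,0,0,-0.053]])

```text
time_s: 6.6
ee_pos: [0.5261, -0.1178, 0.197]
eef_rot: [-3.14, -0.001, 1.799]
force: [0.4, -1.1, -1.8]
grip_width: 0.0216
grip_force: 25.0
```

Request:
move_arm(targets=[[-1,0.7,0.4,0,0,0,0],[-1,1.4,0.8,0,0,0,0],[-1,2.1,1.2,0,0,0,0],[-1,2.8,1.6,0,0,0,0],[-1,3.5,2.0,0,0,0,0],[-1,4.1,2.4,0,0,0,0],[-1,4.5,2.6,0,0,0,0],[-1,4.5,2.6,0,0,0,0],[-1,4.5,2.6,0,0,0,0]])

```text
time_s: 7.5
ee_pos: [0.6014, 0.1291, 0.1968]
eef_rot: [-3.14, 0.0, 1.799]
force: [1.0, -0.5, -2.3]
grip_width: 0.0215
grip_force: 25.0
```

```bash
python3 - <<'E'
from h import *
o=ctrl.get_obs(); print(o["time_s"],o["force"],o["grip_width"])
totool([.6375,.1499,.16],103.1)
a=cam("wrist"); K=a[2:]
for t,z in(("slot_entry",.05),("stop_block",.068),("slot_mid",.05)):
    for r in ctrl.tip_of("wrist",t)[:1]: print(t,round(r["score"],2),np.round(r["point"],1),atz(r["point"],z,*K).round(4)[0])
P=topfit(a,.044,.056,[.5742,.1352],.15); print(len(P),cv2.minAreaRect((P[:,:2]*1000).astype(np.float32)))
save("w3",a[0]); np.savez("w3.npz",*a)
E
```

```text
7.5 [ 1.00479597 -0.45479223 -2.34160458] 0.021517732618806663
ee [0.6014 0.1291 0.1968] [-1.799e+02  1.000e-02  1.031e+02] shift [0.241 0.799 0.735]
turn [-0.002  0.     0.   ]
slot_entry 0.97 [296.8 171. ] [0.6425 0.1529 0.05  ]
stop_block 0.74 [112.4 171. ] [0.459  0.1142 0.068 ]
10641 ((573.9427490234375, 135.45428466796875), (270.3289489746094, 60.78116989135742), 12.815336227416992)
```

View pics/w3.png

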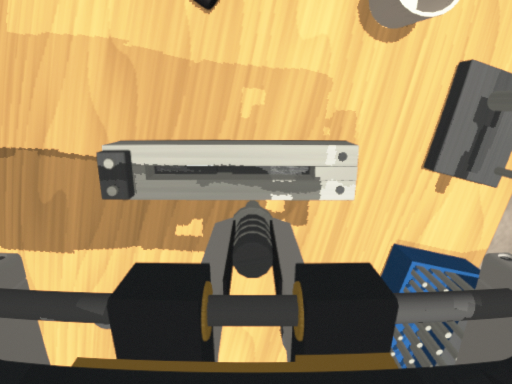

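The pin hangs upright in the fingers, foot near (251,205). The slot runs from (155,170) to (310,172) and is clear. Now the pin's place in the hand against the slot, both from this same picture.

```bash
python3 - <<'E'
from h import *
f=np.load("w3.npz"); a=[f[k] for k in f.files]; a[3]=float(a[3])
v,u=np.mgrid[195:285,215:290]; px=np.c_[u.ravel(),v.ravel()]; px=px[a[1][px[:,1],px[:,0]]>0]; P=atd(px,a[1],*a[2:])
for z0,z1 in((.214,.226),(.185,.212),(.168,.176),(.13,.165)):
    m=(P[:,2]>z0)&(P[:,2]<z1)&(np.linalg.norm(P[:,:2]-[.6014,.1291],axis=1)<.02); Q=P[m]
    if len(Q)>4: c,r=cv2.minEnclosingCircle((Q[:,:2]*1000).astype(np.float32)); print(z0,len(Q),np.median(Q[:,2]).round(4),np.round(c,2),round(r,2))
for r in (ctrl.tip_of("wrist","pin_foot")+ctrl.tip_of("wrist","pin_grip"))[:3]: print(r["score"],r["point"],atz(r["point"],.128,*a[2:]),atz(r["point"],.2,*a[2:]))
# slot: dark edges, rail-frame profile across slot at several x
ex=np.array([-np.cos(np.radians(13)),-np.sin(np.radians(13))]); ey=np.array([-ex[1],ex[0]]); c0=np.array([.574,.1353])
P=topfit(a,.0,.08,c0,.16); D=P[:,:2]-c0; X=D@ex*1e3; Y=D@ey*1e3
for x in(-85,-65,-45,-20,10,40,70):
    m=(abs(X-x)<8)&(abs(Y)<29)&(P[:,2]>.046); low=(abs(X-x)<8)&(abs(Y)<12)&(P[:,2]<.046)
    y=np.sort(Y[m]); g=np.argmax(np.diff(y)); print(x,"slot edges y",y[g].round(1),y[g+1].round(1),"ends",y[[0,-1]].round(1),low.sum())
E
```

```text
0.214 1638 0.219 [599.93 135.35] 17.36
0.185 1106 0.1993 [599.19 138.93] 17.23
0.168 377 0.1739 [598.92 135.82] 13.0
0.13 46 0.1351 [599.97 131.23] 5.17
0.96 [250.5, 206.4] [[0.59883626 0.12882194 0.128     ]] [[0.59411702 0.15184299 0.2       ]]
0.8 [252.0, 244.6] [[0.60766892 0.0961523  0.128     ]] [[0.60022527 0.12925023 0.2       ]]
-85 slot edges y 2.6 3.6 ends [-29.  29.] 199
-65 slot edges y -7.6 8.1 ends [-29.  29.] 191
-45 slot edges y -7.8 7.6 ends [-29.  29.] 193
-20 slot edges y -7.7 7.6 ends [-28.9  28.8] 188
10 slot edges y -7.6 7.7 ends [-28.9  28.9] 198
40 slot edges y -7.7 7.7 ends [-28.9  29. ] 181
70 slot edges y -7.7 7.5 ends [-29.   28.7] 181
```

```bash
python3 - <<'E'
from h import *
f=np.load("w3.npz"); a=[f[k] for k in f.files]; a[3]=float(a[3])
v,u=np.mgrid[195:285,215:290]; px=np.c_[u.ravel(),v.ravel()]; px=px[a[1][px[:,1],px[:,0]]>0]; P=atd(px,a[1],*a[2:])
tx=np.array([np.cos(np.radians(103.1)),np.sin(np.radians(103.1))]); ty=np.array([tx[1],-tx[0]])
D=(P[:,:2]-[.6014,.1291])*1e3; X=D@tx; Y=D@ty
for z0,z1 in((.2165,.2225),(.168,.176),(.13,.165)):
    print(z0)
    for y in range(-16,17,2):
        m=(abs(Y-y)<1)&(P[:,2]>z0)&(P[:,2]<z1)&(abs(X)<25)
        if m.sum()>1: print(y,m.sum(),X[m].min().round(1),X[m].max().round(1))
E
```

```text
0.2165
-16 22 10.1 11.0
-14 23 9.1 11.0
-12 42 -6.5 9.4
-10 66 -5.7 6.4
-8 106 -7.9 8.6
-6 129 -9.0 10.1
-4 143 -9.6 10.7
-2 148 -10.1 10.8
0 111 -9.5 11.0
2 147 -9.8 11.3
4 133 -8.6 9.8
6 116 -8.0 8.8
8 77 -5.5 7.1
10 43 -6.5 9.7
12 19 9.0 11.1
14 24 9.8 11.2
16 19 10.2 10.9
0.168
-14 5 6.6 8.6
-12 34 0.8 10.5
-10 35 4.6 12.5
-8 29 7.9 13.4
-6 29 8.8 14.0
-4 27 9.9 15.1
-2 30 10.2 15.2
0 27 10.3 14.8
2 26 9.9 14.5
4 29 8.5 14.3
6 29 7.4 13.4
8 35 4.6 12.1
10 36 1.0 11.0
12 6 6.6 8.0
0.13
-6 4 2.4 3.9
-4 7 4.5 5.4
-2 11 5.5 6.2
0 9 5.4 6.0
2 11 4.3 5.8
4 4 2.4 4.5
```

Request:
move_arm(targets=[[-1,0.1,0.3,0,0,0,0],[-1,0.24,0.6,0.2,0,0,0],[-1,0.24,0.8,0.5,0,0,0],[-1,0.24,0.8,0.9,0,0,0],[-1,0.24,0.8,1.2,0,0,0],[-1,0.24,0.8,1.4,0,0,0],[-1,0.24,0.8,1.4,0,0,0],[-1,0.24,0.8,1.4,0,0,0]], grip_force=15)

```text
time_s: 8.6
ee_pos: [0.6383, 0.1499, 0.1287]
eef_rot: [3.141, 0.0, 1.799]
force: [-0.4, 0.7, -2.0]
grip_width: 0.0215
grip_force: 15.0
```

```bash
python3 - <<'E'
from h import *
o=ctrl.get_obs(); print(o["time_s"],o["force"]); totool([.6374,.1497,.12],103)
a=cam("wrist"); K=a[2:]
for t in("pin_foot","pin_grip"):
    for r in ctrl.tip_of("wrist",t)[:1]: print(t,r["score"],r["point"],atz(r["point"],o["ee_pos"][2]-(.069 if t=="pin_foot" else -.003),*K))
save("w4",cv2.resize(a[0][110:290,140:370],None,fx=3,fy=3,interpolation=cv2.INTER_CUBIC))
E
```

```text
8.6 [-0.38506621  0.74278163 -1.99342887]
ee [0.6383 0.1499 0.1287] [179.95   0.   103.06] shift [ 0.    -0.018  0.174]
turn [0.001 0.    0.001]
pin_foot 0.94 [252.5, 207.7] [[0.63771298 0.14885034 0.05969979]]
pin_grip 0.75 [251.6, 243.5] [[0.63671235 0.15055187 0.13169979]]
```

View pics/w4.png

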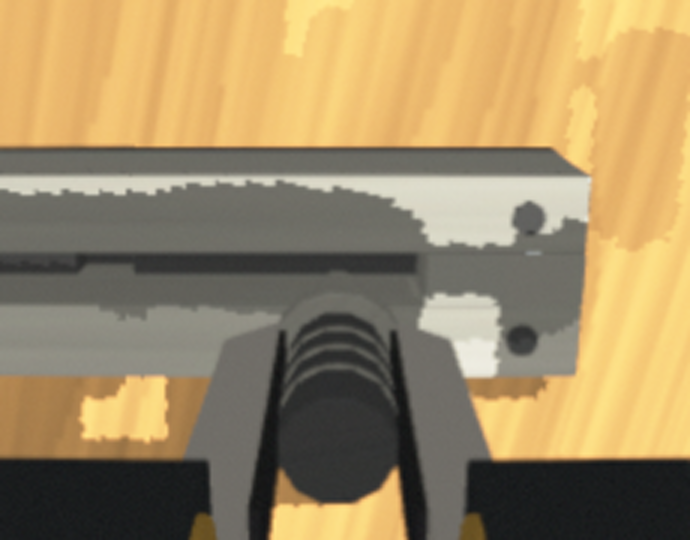

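The pin stands over the slot: collar at (338,300), slot line ahead of it, slot end at (420,265). Now down with force checks.

Request:
move_arm(targets=[[-1,0,0,0.05,0,0,0],[-1,0,0,0.1,0,0,0],[-1,0,0,0.14,0,0,0],[-1,0,0,0.18,0,0,0],[-1,0,0,0.21,0,0,0],[-1,0,0,0.24,0,0,0]])

```text
time_s: 9.35
ee_pos: [0.638, 0.15, 0.1158]
eef_rot: [-3.141, 0.0, 1.799]
force: [-0.2, 0.0, -1.4]
grip_width: 0.0218
grip_force: 15.0
```

Request:
move_arm(targets=[[-1,0,0,0.05,0,0,0],[-1,0,0,0.1,0,0,0],[-1,0,0,0.15,0,0,0],[-1,0,0,0.2,0,0,0],[-1,0,0,0.26,0,0,0],[-1,0,0,0.32,0,0,0],[-1,0,0,0.38,0,0,0],[-1,0,0,0.43,0,0,0],[-1,0,0,0.43,0,0,0]])

```text
time_s: 10.25
ee_pos: [0.6379, 0.1499, 0.094]
eef_rot: [-3.141, -0.0, 1.799]
force: [-0.7, 0.4, -1.8]
grip_width: 0.0219
grip_force: 15.0
```

Request:
move_arm(targets=[[-1,0,0,0.02,0,0,0],[-1,0,0,0.04,0,0,0],[-1,0,0,0.06,0,0,0],[-1,0,0,0.08,0,0,0],[-1,0,0,0.08,0,0,0]])

```text
time_s: 10.75
ee_pos: [0.638, 0.1499, 0.0903]
eef_rot: [-3.141, 0.0, 1.799]
force: [-0.1, 0.3, -2.2]
grip_width: 0.0216
grip_force: 15.0
```

Request:
move_arm(targets=[[-1,0,0,0.01,0,0,0],[-1,0,0,0.02,0,0,0],[-1,0,0,0.02,0,0,0]])

```text
time_s: 11.05
ee_pos: [0.638, 0.1499, 0.0894]
eef_rot: [-3.142, 0.0, 1.799]
force: [0.5, -0.2, -2.7]
grip_width: 0.0217
grip_force: 15.0
```

Request:
move_arm(targets=[[-1,0,0,0.01,0,0,0],[-1,0,0,0.02,0,0,0],[-1,0,0,0.02,0,0,0]])

```text
time_s: 11.35
ee_pos: [0.6382, 0.15, 0.089]
eef_rot: [3.141, 0.0, 1.799]
force: [-1.4, -0.7, 3.5]
grip_width: 0.0214
grip_force: 15.0
```

Contact at 5–6 N at the expected height. Before dragging, the saved pictures may show the slot floor's depth, which costs nothing to check.

```bash
python3 - <<'E'
from h import *
ex=np.array([-np.cos(np.radians(13)),-np.sin(np.radians(13))]); ey=np.array([-ex[1],ex[0]]); c0=np.array([.574,.1353])
for n in("w1","w3"):
    f=np.load(n+".npz"); a=[f[k] for k in f.files]; a[3]=float(a[3])
    P=topfit(a,-.02,.045,c0,.12); D=(P[:,:2]-c0)*1e3; X=D@ex; Y=D@ey
    print(n,[(x,int(m.sum()),(np.percentile(P[m,2],[5,25,50])*1e3).round(0).tolist()) for x in range(-90,91,6) for m in[(abs(X-x)<3)&(abs(Y)<8)] if m.sum()>3])
E
```

```text
w1 [(-90, 72, [19.0, 24.0, 32.0]), (-84, 40, [18.0, 19.0, 20.0]), (-78, 39, [18.0, 19.0, 20.0]), (-72, 42, [19.0, 19.0, 20.0]), (-66, 42, [18.0, 19.0, 20.0]), (-60, 41, [18.0, 19.0, 20.0]), (-54, 41, [18.0, 19.0, 20.0]), (-48, 43, [18.0, 19.0, 19.0]), (-42, 40, [18.0, 19.0, 20.0]), (-36, 38, [18.0, 19.0, 20.0]), (-30, 40, [18.0, 19.0, 20.0]), (-24, 42, [19.0, 19.0, 20.0]), (-18, 39, [18.0, 19.0, 20.0]), (-12, 37, [18.0, 19.0, 20.0]), (-6, 43, [19.0, 19.0, 20.0]), (0, 44, [6.0, 8.0, 16.0]), (6, 32, [6.0, 7.0, 8.0]), (12, 30, [7.0, 8.0, 8.0]), (18, 28, [7.0, 18.0, 19.0]), (24, 32, [18.0, 19.0, 20.0]), (30, 38, [19.0, 19.0, 20.0]), (36, 37, [19.0, 19.0, 20.0]), (42, 37, [19.0, 20.0, 20.0]), (48, 38, [19.0, 19.0, 20.0]), (54, 37, [18.0, 19.0, 19.0]), (60, 35, [18.0, 19.0, 20.0]), (66, 35, [18.0, 19.0, 20.0]), (72, 33, [18.0, 19.0, 20.0]), (78, 37, [18.0, 19.0, 20.0]), (84, 36, [18.0, 19.0, 20.0]), (90, 19, [18.0, 19.0, 20.0])]
w3 [(-90, 70, [19.0, 21.0, 32.0]), (-84, 67, [19.0, 19.0, 20.0]), (-78, 59, [18.0, 19.0, 20.0]), (-72, 56, [18.0, 19.0, 20.0]), (-66, 60, [18.0, 19.0, 20.0]), (-60, 61, [18.0, 19.0, 20.0]), (-54, 60, [18.0, 19.0, 20.0]), (-48, 57, [18.0, 19.0, 20.0]), (-42, 58, [19.0, 19.0, 20.0]), (-36, 58, [19.0, 19.0, 20.0]), (-30, 66, [18.0, 19.0, 20.0]), (-24, 58, [19.0, 19.0, 20.0]), (-18, 55, [18.0, 19.0, 20.0]), (-12, 57, [19.0, 20.0, 20.0]), (-6, 56, [18.0, 19.0, 20.0]), (0, 56, [7.0, 14.0, 20.0]), (6, 59, [6.0, 7.0, 9.0]), (12, 60, [7.0, 7.0, 9.0]), (18, 67, [7.0, 13.0, 20.0]), (24, 60, [18.0, 19.0, 20.0]), (30, 67, [19.0, 19.0, 20.0]), (36, 65, [19.0, 19.0, 20.0]), (42, 65, [18.0, 19.0, 20.0]), (48, 60, [19.0, 19.0, 20.0]), (54, 65, [18.0, 19.0, 20.0]), (60, 66, [19.0, 19.0, 20.0]), (66, 69, [18.0, 19.0, 20.0]), (72, 64, [19.0, 19.0, 20.0]), (78, 63, [18.0, 19.0, 20.0]), (84, 67, [18.0, 19.0, 20.0]), (90, 117, [19.0, 23.0, 32.0])]
```

Request:
move_arm(targets=[[-1,0,-0.04,0,0,0,0],[-1,0,-0.1,0,0,0,0],[-1,0,-0.16,0,0,0,0],[-1,0,-0.22,0,0,0,0],[-1,0,-0.28,0,0,0,0],[-1,0,-0.3,0,0,0,0]])

```text
time_s: 11.95
ee_pos: [0.6236, 0.1466, 0.089]
eef_rot: [3.14, 0.0, 1.799]
force: [5.7, 1.7, 5.1]
grip_width: 0.0215
grip_force: 15.0
```

The depth shows the notch between rail x ≈ 0 and 18, centre ≈ 9. I'll use that as a guide and confirm it by feel. The drag force is about 6 N, all along the slot.

Request:
move_arm(targets=[[-1,0,-0.06,0,0,0,0],[-1,0,-0.14,0,0,0,0],[-1,0,-0.22,0,0,0,0],[-1,0,-0.3,0,0,0,0],[-1,0,-0.36,0,0,0,0],[-1,0,-0.4,0,0,0,0]])

```text
time_s: 12.55
ee_pos: [0.6041, 0.1421, 0.089]
eef_rot: [3.14, 0.0, 1.799]
force: [4.1, 1.6, 5.2]
grip_width: 0.0214
grip_force: 15.0
```

```bash
cat >> h.py <<'E'
ex=np.array([-np.cos(np.radians(13)),-np.sin(np.radians(13))]); ey=np.array([-ex[1],ex[0]]); c0=np.array([.574,.1353])
E
python3 - <<'E'
from h import *
for n in("w1","w3"):
    f=np.load(n+".npz"); a=[f[k] for k in f.files]; a[3]=float(a[3])
    P=topfit(a,-.02,.045,c0,.12); D=(P[:,:2]-c0)*1e3; X=D@ex; Y=D@ey
    m=(abs(Y)<8)&(P[:,2]<.012); print(n,np.percentile(X[m],[0,2,50,98,100]).round(1))
o=ctrl.get_obs(); d=(o["ee_pos"][:2]-c0)*1e3; print(o["ee_pos"],d@ex,d@ey,o["force"],o["time_s"])
E
```

```text
w1 [-1.  -0.2  7.5 15.3 15.5]
w3 [ 0.4  1.3  9.2 16.9 17.1]
[0.60412747 0.14206994 0.0890174 ] -30.878214463236148 0.1807810802121397 [4.10768417 1.62503946 5.20396069] 12.55
```

Request:
move_arm(targets=[[-1,0,-0.06,0,0,0,0],[-1,0,-0.14,0,0,0,0],[-1,0,-0.22,0,0,0,0],[-1,0,-0.3,0,0,0,0],[-1,0,-0.38,0,0,0,0],[-1,0,-0.46,0,0,0,0],[-1,0,-0.5,0,0,0,0]])

```text
time_s: 13.25
ee_pos: [0.5797, 0.1364, 0.089]
eef_rot: [3.14, 0.0, 1.799]
force: [4.8, 1.3, 5.6]
grip_width: 0.0215
grip_force: 15.0
```

Request:
move_arm(targets=[[-1,0,-0.03,0,0,0,0],[-1,0,-0.06,0,0,0,0],[-1,0,-0.08,0,0,0,0],[-1,0,-0.1,0,0,0,0]])

```text
time_s: 13.65
ee_pos: [0.575, 0.1353, 0.0889]
eef_rot: [3.14, 0.0, 1.799]
force: [4.9, 0.9, 5.5]
grip_width: 0.0214
grip_force: 15.0
```

Request:
move_arm(targets=[[-1,0,-0.02,0,0,0,0],[-1,0,-0.04,0,0,0,0],[-1,0,-0.06,0,0,0,0]])

```text
time_s: 13.95
ee_pos: [0.572, 0.1346, 0.0888]
eef_rot: [3.14, 0.0, 1.799]
force: [4.8, 1.3, 4.8]
grip_width: 0.0223
grip_force: 15.0
```

Request:
move_arm(targets=[[-1,0,-0.02,0,0,0,0],[-1,0,-0.03,0,0,0,0]])

```text
time_s: 14.15
ee_pos: [0.5702, 0.1342, 0.0885]
eef_rot: [-3.142, 0.0, 1.799]
force: [3.2, 0.8, 2.7]
grip_width: 0.0217
grip_force: 15.0
```

Request:
move_arm(targets=[[-1,0,-0.02,0,0,0,0],[-1,0,-0.02,0,0,0,0]])

```text
time_s: 14.35
ee_pos: [0.5681, 0.1338, 0.0873]
eef_rot: [-3.138, -0.0, 1.799]
force: [-0.8, -0.4, -2.3]
grip_width: 0.0214
grip_force: 15.0
```

The press force is gone (z force down to the pin's own weight) and the TCP has dropped 1.7 mm, so the pin is over the notch. Nudge 1.5 mm to centre it, then lower.

Request:
move_arm(targets=[[-1,0,-0.01,0.03,0,0,0],[-1,0,-0.03,0.06,0,0,0],[-1,0,-0.03,0.08,0,0,0]])

```text
time_s: 14.65
ee_pos: [0.5675, 0.1336, 0.0839]
eef_rot: [-3.14, -0.0, 1.799]
force: [0.4, -0.3, -3.2]
grip_width: 0.0216
grip_force: 15.0
```

Request:
move_arm(targets=[[-1,0,0,0.03,0,0,0],[-1,0,0,0.06,0,0,0],[-1,0,0,0.08,0,0,0],[-1,0,0,0.08,0,0,0]])

```text
time_s: 15.05
ee_pos: [0.5678, 0.1337, 0.0803]
eef_rot: [-3.141, -0.0, 1.799]
force: [-0.3, -1.2, -2.0]
grip_width: 0.0217
grip_force: 15.0
```

Request:
move_arm(targets=[[-1,0,0,0.02,0,0,0],[-1,0,0,0.03,0,0,0],[-1,0,0,0.03,0,0,0]])

```text
time_s: 15.35
ee_pos: [0.5679, 0.1337, 0.0789]
eef_rot: [-3.142, 0.0, 1.799]
force: [-0.7, -0.5, -1.6]
grip_width: 0.0215
grip_force: 15.0
```

Request:
move_arm(targets=[[-1,0,0,0.01,0,0,0],[-1,0,0,0.02,0,0,0],[-1,0,0,0.02,0,0,0]])

```text
time_s: 15.65
ee_pos: [0.568, 0.1337, 0.0781]
eef_rot: [3.141, 0.0, 1.799]
force: [-0.7, 0.1, -0.9]
grip_width: 0.0214
grip_force: 15.0
```

Request:
move_arm(targets=[[-1,0,0,0.01,0,0,0],[-1,0,0,0.01,0,0,0]])

```text
time_s: 15.85
ee_pos: [0.568, 0.1337, 0.078]
eef_rot: [3.141, 0.0, 1.799]
force: [-2.4, -0.5, 5.1]
grip_width: 0.0219
grip_force: 15.0
```

The collar seats at 5 N, with TCP z 0.078 exactly as when it lay on the stand. I'll release and rise straight up.

Request:
move_arm(targets=[[-0.4,0,0,0,0,0,0],[-0.1,0,0,0,0,0,0],[0.2,0,0,0,0,0,0],[0.2,0,0,0,0,0,0],[0.2,0,0,0,0,0,0],[0.2,0,0,0,0,0,0]])

```text
time_s: 16.45
ee_pos: [0.5679, 0.1337, 0.0774]
eef_rot: [-3.142, -0.0, 1.799]
force: [0.7, 0.3, -1.2]
grip_width: 0.0562
grip_force: 0.0
```

Request:
move_arm(targets=[[0.2,0,0,-0.2,0,0,0],[0.2,0,0,-0.6,0,0,0],[0.2,0,0,-1.1,0,0,0],[0.2,0,0,-1.7,0,0,0],[0.2,-0.3,0,-2.4,0,0,0],[0.2,-0.8,0,-3.0,0,0,0],[0.2,-1.0,0,-3.4,0,0,0],[0.2,-1.0,0,-3.4,0,0,0],[0.2,-1.0,0,-3.4,0,0,0]])

```text
time_s: 17.35
ee_pos: [0.579, 0.0852, 0.2472]
eef_rot: [3.142, -0.0, 1.799]
force: [0.0, -0.3, -0.6]
grip_width: 0.0565
grip_force: 0.0
```

```bash
python3 - <<'E'
from h import *
a=cam("wrist"); K=a[2:]; o=ctrl.get_obs(); print(o["time_s"],o["ee_pos"],o["grip_width"])
for z0,z1 in((.094,.110),(.052,.06)):
    P=topfit(a,z0,z1,[.567,.1337],.022)
    if len(P)>5: c,r=cv2.minEnclosingCircle((P[:,:2]*1000).astype(np.float32)); d=np.array(c)-c0*1e3; print(len(P),np.median(P[:,2]),c,r,"rail",d@ex,d@ey)
save("w5",a[0])
E
```

```text
17.4 [0.57870546 0.08540583 0.24644932] 0.056227602507183325
350 0.10027779925508373 (567.2938842773438, 133.75840759277344) 10.822416305541992 rail 6.88102124851597 -0.006466308661710192
137 0.055293796691585295 (567.0028076171875, 133.8643341064453) 14.838950157165527 rail 7.140809351796427 -0.17515593424768847
```

View pics/w5.png

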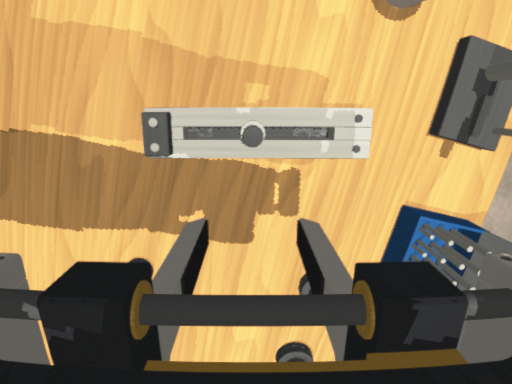

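The pin stands upright in the slot at (252,134), free of the gripper. Its top is at 0.100 m and the collar top at 0.055 m, the same as when the collar lay flat on the stand. It is 0.2 mm or less off the middle line, so I'm handing in.

```bash
python3 -c "
from station import ctrl
print(ctrl.hand_in())"
```

```text
the job is handed in; nothing more can be done
None
```

I handed the job in with the pin released and upright in the notch, at about rail x = 7 mm, its collar flat on the rail; the hand-in call returned no verdict.

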